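# Seal the tablet tin and hold off its outer lid

### The arm

A 7-joint arm with a two-finger parallel gripper is mounted at the origin on the work surface. World frame = base frame: x ahead of the robot, y to its left, z up, the work surface at z = 0. Lengths are in m, angles in degrees, forces in N, time in s.
With the tool pointing down it reaches from about 0.425 to 1.025 m from the base axis. Payload 9.4 kg.
Tool frame: the origin (TCP) lies at the very end of the fingers, on their centre line; the grasp point (between the pads) lies 19 mm behind it; x points along the fingers, z is the direction in which the jaws open and shut, and the axes are right-handed (so a half turn about x gives the same grasp; the last joint's range is limited). The gripper opens to 93 mm and grips with 3 to 60 N. Pads are 15 mm wide; open, the fingers measure 128 mm over their backs; the gripper's body (75 mm by 188 mm) begins 65 mm behind the grasp point.
Start: joints at [-79.051, 34.337, -0.143, 91.639, 0.103, 54.024, -4.572], TCP at [0.192, 0.699, 0.219] pointing down, gripper open.
Joint ranges: [-147.43, 147.43], [-19.82, 112.94], [-74.19, 73.91], [6.32, 146.72], [-59.91, 239.91], [6.04, 106.73], [-150.56, 150.56]. Speed limits (degrees/s): [127.2, 127.2, 172.46, 172.46, 180, 180, 180].

### API

Orientations are given as [roll, pitch, yaw] about the fixed x, y, z axes, in that order (R = Rz(yaw) Ry(pitch) Rx(roll)).
In Python, from station import * gives the robot as it stands. Calls block until the motion is done:
- reach(position, orientation): joint-space move of the TCP to a pose.
- servo_line(position, frame=None, v=0.15, guard=None): straight line of the TCP; frame=None keeps the orientation; v is the mean speed in m/s. With guard (N) it stops when the force on the tool has changed by that much, and returns True; else False.
- move_j(angles): joint-space move.
- set_gripper(opening, newtons=None): opening from 0.0 (shut) to 1.0 (fully open); newtons is the grip in N (None keeps the last); returns when the fingers have stopped.
- pause(seconds).
- ik(position, orientation): joint angles nearest the present ones, or None.
- get_state(): the state.
- snapshot(name): name is "scene" or "top" or "wrist"; returns the picture (480x640x3 uint8, red, green, blue); there is no depth.
- camera_params(name): a dict with "camera_matrix" (3x3 intrinsics, pixels), "xyz" and "rotation" of the camera in the world. Camera axes: x right, y down, z forward; pixel columns grow to the right and rows downward; lengths in m; the calibration is good to about 2 mm. A picture is of the moment at which its call begins: read the wrist's pose just before it. camera_params takes no time and is no camera call; for the wrist camera it gives the pose at the moment of the call.
A pose or a line that the arm cannot do raises Unreachable and nothing moves.
- sign_off(): hands the job in, once; it reports no verdict.
Trained networks look in the newest picture that a camera, given by its name, has taken for a name from the list of things; names that differ only in an ending like _2 or _b are one class to them, and where a whole thing is asked for, a point or a joint stands for the part that bears it (a point fixed in the world has none). Each returns a list of dicts, best first, with "p" (0 to 1); they miss things now and then, are a little off and sometimes report something else, mostly with a low value. They report only what shows in the picture. A call takes as long as a camera call.
- trace(thing, camera): "region" (480x640 bool, what is visible of it) and "position" ([column, row] in pixels, amid what is visible of it).
- place_of(thing, camera): "position" ([column, row] in pixels: a listed point, or the origin of a listed thing).
The state is a dict: "time": time; "qpos": joint angles; "qvel": joint speeds; "joint_torque": joint torques, N m; "ee_pos": TCP position; "tool_rot": TCP orientation; "ft_force": force on the tool from outside, world axes, zero at the start; "torque": the same for the moment, N m; "opening": opening from 0.0 (shut) to 1.0 (fully open).
Only numpy, scipy, OpenCV 4.12 (cv2) and the standard library are available. Lean on these libraries where they do the work, as an engineer would, in place of code of your own. Each camera call takes 0.05 s, during which the arm holds its last target.

### The job

Stand the open aluminium tin upright in the middle of the round black pad on the steel tray. Take the nested pair of lids off its stand by the black knob post, lower both together onto the tin and let go; then grip the blue collar and lift the outer lid alone, leaving the inner lid seated undisturbed on the tin, and finish still holding the outer lid level in the gripper, straight above the tin and fully clear of the knob post. Drop nothing, and leave the bottles, the jar, the vial and the pill splitter where they stand.

Things in the scene. Friction and masses are not known exactly. Their poses are not given: they have to be found in the camera images.
- tin: Open round aluminium tin, empty, loose, about 120 g, standing upright on the bench: 60 mm outside diameter, 50 mm tall, wall 3 mm (mouth 54 mm wide), floor 4 mm thick. Origin: centre of its underside; z up.
- tray: Brushed steel tray, fixed to the bench, 200 mm (its x) by 240 mm (its y), floor 4 mm thick, rim 12 mm high. Origin: centre of its underside. The dropper bottle and the vial stand on its +y half, the black pad lies on its -y half.
- pad (a point): Centre of the top face of the round black rubber pad on the tray: 100 mm diameter, top 7 mm above the bench; 50 mm from the tray's centre along the tray's -y.
- stand: White plastic lid stand, fixed: a foot disc 90 mm in diameter and 4 mm thick carrying a ring 60 mm outside, 54 mm inside, whose top is 20 mm above the bench. It holds the two lids at the start. The tin and the stand may be on either side of the tray. Origin: centre of its underside.
- inner_lid: White inner lid with a black knob post, loose, about 80 g. Flange 60 mm in diameter, 4 mm thick, rests on the tin's rim or the stand's ring; below it a plug 48 mm in diameter, 10 mm deep, tapering to 36 mm. Lifted by the post it carries the outer lid along. Origin: centre of the flange's underside (50 mm above the tin's underside when seated); z along the post.
- post_top (a point): Centre of the top of the inner lid's black knob post, 55 mm above that lid's origin. The post is round, upright, 16 mm in diameter (19 mm at its foot); with the outer lid on, its top 26 mm stand free above the blue collar: grip it there.
- outer_lid: Aluminium outer lid, loose, about 70 g, lying on the inner lid's flange, the post coming up through its middle. Disc 75 mm in diameter, 3 mm thick; skirt to 10 mm below the disc's underside, 69 mm inside. Origin: centre of the disc's underside, 4 mm above the inner lid's origin when nested; z up. It must rise 61 mm from there to clear the post.
- collar (a point): Centre of the top of the outer lid's blue collar, 25 mm above that lid's origin: a round tube 32 mm outside, 22 mm bore, 22 mm tall, standing on the disc. Grip it from above with a finger either side, the post standing up between the fingers.
- dropper: Bystander: amber glass dropper bottle with black cap and rubber bulb, 32 mm diameter, 87 mm tall, loose on the tray. Origin: centre of its underside.
- vial: Bystander: blue vial with a white cap, 34 mm diameter, 64 mm tall, loose on the tray. Origin: centre of its underside.
- amber: Bystander: amber glass bottle with a paper band, 56 mm diameter, 110 mm tall, loose on the bench beyond the tray. Origin: centre of its underside.
- jar: Bystander: white jar with a green cap, 68 mm diameter, 75 mm tall, loose on the bench beyond the tray. Origin: centre of its underside.
- splitter: Bystander: red plastic pill splitter, 150 mm (its x) by 62 mm, lever slanting up to about 105 mm, loose on the bench beyond the tray. Origin: centre of its underside.

How it is judged:
By the outcome, as a careful person would: the job done as asked, in the order asked, and still so for the second after the job is handed in, while the arm keeps its last pose, push and grip.
It also fails if it takes over 69 s, if anything falls off the work surface, if the arm or the gripper's body presses on something with over 40 N, if the wrist force passes 120 N, or if a joint passes its speed limit or range.

## Working session

There is one attempt and no reset: what is moved stays moved. The work goes in short steps, each a Python script; the robot and the scene stay as the last script left them, time stands still between calls to the robot, and variables do not carry over. Pictures are saved under pics/ and viewed, and the job is handed in when it is done.

```bash
ls; mkdir -p pics
python3 - <<'E'
from station import *
import cv2,numpy as np
s=get_state();print(s['time'],s['ee_pos'],s['tool_rot'],s['opening'])
for n in ("scene","top"):
    im=snapshot(n);cv2.imwrite(f"pics/{n}0.png",im[:,:,::-1])
    c=camera_params(n);print(n,np.round(c['xyz'],3),np.round(c['rotation'],3).tolist(),c['camera_matrix'][0][0])
    for t in ("tin","tray","pad","stand","post_top","collar"):
        r=place_of(t,n);print(t,[(np.round(q['position'],1).tolist(),round(q['p'],2)) for q in r[:2]])
E
```

```text
pics
0.0 [0.19174182 0.69867383 0.2177646 ] [-175.11942605   89.91179608 -100.46200896] 0.9928463084131862
scene [0.93  0.456 0.708] [-138.815, 0.953, 141.281] 472.63787772952946
tin [([247.4, 156.7], 0.57)]
tray [([339.7, 235.3], 0.72)]
pad [([328.3, 219.5], 0.74)]
stand [([455.7, 324.4], 0.85)]
post_top [([461.1, 300.9], 0.7), ([338.2, 274.3], 0.32)]
collar [([453.5, 309.7], 0.96)]
top [ 0.457 -0.004  1.013] [-170.413, 1.736, -91.528] 504.2295155046618
tin []
tray [([332.2, 280.0], 0.79), ([301.6, 257.2], 0.72)]
pad [([361.3, 284.2], 0.93)]
stand [([202.4, 298.9], 0.58)]
post_top [([191.2, 293.2], 0.65)]
collar [([195.0, 292.8], 0.83), ([335.5, 281.6], 0.52)]
```

View pics/scene0.png

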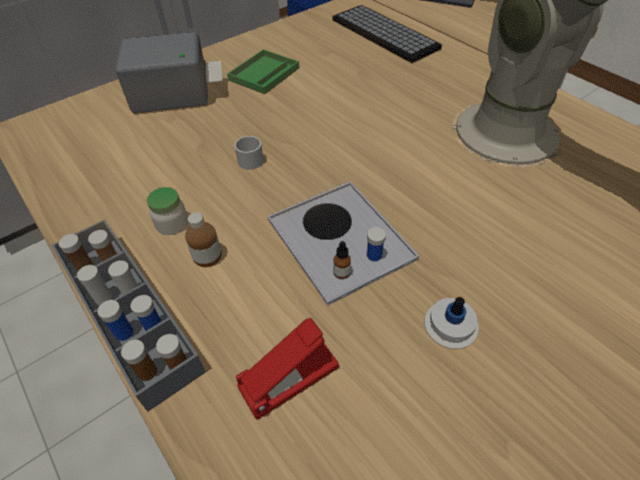

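View pics/top0.png

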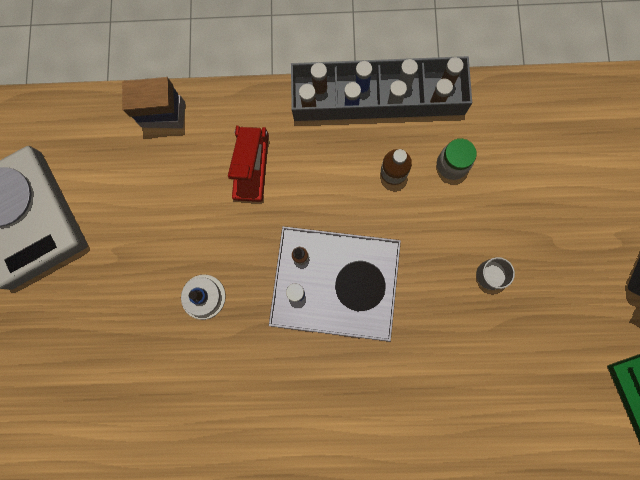

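```bash
cat > h.py <<'E'
from station import *
import cv2,numpy as np
from scipy.spatial.transform import Rotation as R
from scipy.optimize import least_squares
def ray(c,p):
    K=np.array(c['camera_matrix']);rot=np.array(c['rotation'])
    M=rot if rot.shape==(3,3) else R.from_euler('xyz',rot,degrees=True).as_matrix()
    d=M@np.linalg.solve(K,[p[0],p[1],1.]);return np.array(c['xyz']),d/np.linalg.norm(d)
def onz(c,p,z):
    o,d=ray(c,p);return (o+d*(z-o[2])/d[2])[:2]
def tri(rs):
    A=sum(np.eye(3)-np.outer(d,d) for o,d in rs);b=sum((np.eye(3)-np.outer(d,d))@o for o,d in rs)
    return np.linalg.solve(A,b)
def proj(c,P):
    K=np.array(c['camera_matrix']);M=R.from_euler('xyz',c['rotation'],degrees=True).as_matrix()
    q=(np.atleast_2d(P)-c['xyz'])@M@K.T;return q[:,:2]/q[:,2:]
def down(jaw): # jaw direction azimuth in deg -> rpy
    return [-jaw,90,0]
def save(n,im): cv2.imwrite(f"pics/{n}.png",im[:,:,::-1])
E
python3 - <<'E'
from h import *
cs={n:camera_params(n) for n in("scene","top","wrist")}
snapshot("scene");snapshot("top")
Z=dict(tin=0,tray=0,pad=.007,stand=0,post_top=.075,collar=.049,inner_lid=.02,outer_lid=.024,dropper=.004,vial=.004,amber=0,jar=0,splitter=0)
for t,z in Z.items():
    out=[]
    rs=[]
    for n in("scene","top"):
        r=place_of(t,n)
        if r: out.append((n,np.round(onz(cs[n],r[0]['position'],z),4).tolist(),round(r[0]['p'],2)));rs.append(ray(cs[n],r[0]['position']))
    print(t,out,np.round(tri(rs),4) if len(rs)==2 else '')
for t in("tin","pad"):
  for n in("scene","top"):
    r=trace(t,n)
    if r:
        m=r[0]['region'];cn=max(cv2.findContours(m.astype(np.uint8),0,1)[0],key=cv2.contourArea);print(t,n,r[0]['p'],cv2.boundingRect(cn),[np.round(onz(cs[n],r[0]['position'],z),4).tolist() for z in (.007,.025,.05)])
save("wrist0",snapshot("wrist"));print(cs['wrist'])
E
```

```text
tin [('scene', [0.5399, -0.3151], 0.82), ('top', [0.5344, -0.3038], 0.75)] [ 0.5384 -0.3064  0.0036]
tray [('scene', [0.5329, -0.0008], 0.78), ('top', [0.5306, 0.0052], 0.96)] [0.5325 0.0032 0.0028]
pad [('scene', [0.5214, -0.0483], 0.91), ('top', [0.5175, -0.0522], 0.72)] [ 0.5179 -0.0525  0.0011]
stand [('scene', [0.5098, 0.2695], 0.57), ('top', [0.5026, 0.2706], 0.77)] [ 0.5045  0.2699 -0.0056]
post_top [('scene', [0.5063, 0.2688], 0.62), ('top', [0.5088, 0.2699], 0.55)] [0.5084 0.2693 0.0778]
collar [('scene', [0.5155, 0.2673], 0.78), ('top', [0.5076, 0.2658], 0.73)] [0.5093 0.2664 0.0413]
inner_lid [('scene', [0.5097, 0.269], 0.49), ('top', [0.5878, 0.0657], 0.57)] [0.5448 0.1656 0.0018]
outer_lid [('scene', [0.5157, 0.271], 0.93), ('top', [0.5093, 0.2655], 0.91)] [0.5098 0.2683 0.0141]
dropper [('scene', [0.5911, 0.0658], 0.7), ('top', [0.5872, 0.0705], 0.83)] [0.5893 0.0683 0.0047]
vial [('scene', [0.5033, 0.0768], 0.7), ('top', [0.5064, 0.0806], 0.84)] [0.5064 0.0799 0.0094]
amber [('scene', [0.755, -0.1377], 0.89), ('top', [0.7587, -0.1306], 0.77)] [ 0.7567 -0.1299  0.0085]

[... 160 characters left out ...]
, 0.1742], 0.6)] [ 0.7809  0.1731 -0.0014]
tin scene 0.6 (234, 136, 30, 34) [[0.529, -0.3362], [0.5393, -0.3158], [0.5536, -0.2876]]
tin top 0.8 (475, 256, 40, 34) [[0.5409, -0.3125], [0.5394, -0.307], [0.5373, -0.2993]]
pad scene 0.96 (268, 182, 151, 123) [[0.5408, 0.0012], [0.5507, 0.0129], [0.5646, 0.0291]]
pad top 0.66 (269, 227, 133, 114) [[0.5276, -0.0063], [0.5263, -0.0063], [0.5246, -0.0063]]
{'camera_matrix': array([[416.95863143,   0.        , 316.78334065],
       [  0.        , 416.95863143, 236.90747506],
       [  0.        ,   0.        ,   1.        ]]), 'xyz': array([0.12861973, 0.71675659, 0.3851561 ]), 'rotation': array([ 1.66181084e+02, -5.31145580e-02,  7.46903124e+01])}
```

View pics/wrist0.png

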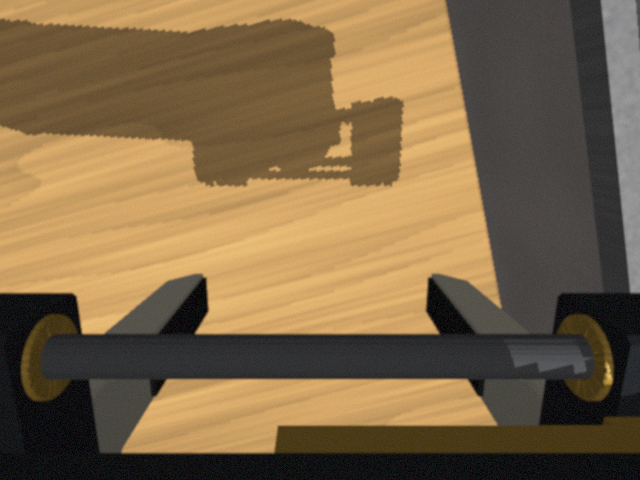

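```bash
cat >> h.py <<'E'
def campose_rel():
    s=get_state();c=camera_params("wrist")
    T=R.from_euler('xyz',s['tool_rot'],degrees=True);C=R.from_euler('xyz',c['rotation'],degrees=True)
    return T.inv().apply(np.array(c['xyz'])-s['ee_pos']),T.inv()*C
def viewpose(P,jaw,z,pix=(317,150)):
    "TCP position so that P shows at pix"
    rel,rc=campose_rel();T=R.from_euler('xyz',down(jaw),degrees=True)
    c=dict(camera_matrix=camera_params("wrist")['camera_matrix'],xyz=T.apply(rel)+[0,0,z],rotation=(T*rc).as_euler('xyz',degrees=True))
    return np.array([*(np.array(P[:2])-onz(c,pix,P[2])),z])
E
python3 - <<'E'
from h import *
print(campose_rel()[0])
for nm,P in dict(stand=[.508,.268,.05],pad=[.518,-.052,.007],tin=[.538,-.306,.05]).items():
  for jaw in (-90,-60,-30,0,30,60,90,120,150,180):
    v=viewpose(P,jaw,.25)
    q1=ik(v,down(jaw));q2=ik([P[0],P[1],.05],down(jaw))
    print(nm,jaw,np.round(v,3),None if q1 is None else np.round(q1,0),None if q2 is None else np.round(q2,0))
E
```

```text
[-0.16651476  0.06561202  0.00025283]
stand -90 [0.455 0.269 0.25 ] [-70.  24.  47. 117. -23.  48. -99.] [-52.  41.  28. 120. -41.  28. -83.]
stand -60 [0.462 0.242 0.25 ] [-62.  21.  39. 118. -18.  47. -73.] [-49.  40.  23. 120. -35.  27. -59.]
stand -30 [0.481 0.223 0.25 ] [-54.  21.  31. 116. -14.  47. -45.] [-44.  39.  16. 120. -25.  25. -38.]
stand 0 [0.507 0.215 0.25 ] [-46.  21.  24. 114. -12.  47. -16.] [-41.  38.  11. 119. -17.  24. -16.]
stand 30 [0.534 0.222 0.25 ] [-40.  23.  17. 110.  -8.  48.  11.] [-37.  38.   6. 119.  -9.  23.   6.]
stand 60 [0.553 0.241 0.25 ] [-35.  24.   9. 107.  -5.  50.  36.] [-34.  38.   1. 119.  -1.  23.  27.]
stand 90 [0.561 0.267 0.25 ] [-31.  25.   0. 104.  -0.  51.  59.] [-30.  38.  -5. 119.   7.  24.  49.]
stand 120 [0.554 0.294 0.25 ] [-26.  26. -10. 103.   6.  52.  81.] [-26.  38. -10. 118.  15.  25.  71.]
stand 150 [0.535 0.313 0.25 ] [-23.  26. -19. 103.  10.  52. 104.] [-22.  39. -17. 118.  24.  27.  93.]
stand 180 [0.509 0.321 0.25 ] [-18.  26. -27. 105.  15.  52. 127.] [-17.  40. -25. 118.  33.  29. 114.]
pad -90 [ 0.467 -0.051  0.2
[... 1383 characters left out ...]
. 102. -25.  55.  54.] [ 22.  40.   3. 113.  -4.  27.  28.]
tin 30 [ 0.564 -0.352  0.25 ] [  1.  34.  43. 100. -27.  57.  84.] [ 27.  40.  -4. 113.   5.  28.  50.]
tin 60 [ 0.583 -0.333  0.25 ] [  3.  32.  35.  99. -22.  56. 106.] [ 31.  40. -10. 112.  14.  29.  71.]
tin 90 [ 0.591 -0.307  0.25 ] [  5.  31.  28.  99. -17.  54. 129.] [ 36.  41. -18. 112.  23.  31.  92.]
tin 120 [ 0.584 -0.28   0.25 ] [ 48.  32. -42.  99.  25.  59. 117.] [ 40.  42. -24. 112.  30.  33. 116.]
tin 150 [ 0.565 -0.261  0.25 ] [ 58.  38. -63. 101.  37.  65. 133.] [ 45.  43. -32. 112.  37.  36. 139.]
tin 180 [ 0.539 -0.253  0.25 ] [ -19.   37.   64.  109.  -39.   59. -118.] [  -1.   47.   42.  115.  -52.   39. -105.]
```

Run:
```python
from h import *
jaw=0
for nm,P in dict(stand=[.508,.268,.05],pad=[.518,-.052,.007],tin=[.538,-.306,.05]).items():
    reach(viewpose(P,jaw,.25),down(jaw)); 
    pause(.3)
    c=camera_params("wrist");im=snapshot("wrist");save("w_"+nm,im);np.save(f"w_{nm}.npy",{'c':c},allow_pickle=True)
    for t,z in dict(stand=[("stand",0),("post_top",.075),("collar",.049)],pad=[("pad",.007),("tray",0),("vial",.004)],tin=[("tin",0)])[nm]:
        r=place_of(t,"wrist")
        for q in r[:2]: print(t,np.round(q['position'],1),round(q['p'],2),np.round(onz(c,q['position'],z),4))
print(get_state()['time'])
```

```text
post_top [321.4 149.7] 0.89 [0.511  0.2701]
collar [321.2 152.8] 0.92 [0.5111 0.2666]
pad [320.7 144.6] 0.63 [ 0.5217 -0.0461]
tray [329.8  89.7] 0.9 [0.5301 0.0045]
vial [307.6   0. ] 0.81 [0.5094 0.0801]
vial [545.2 332.9] 0.32 [ 0.7648 -0.2441]
tin [314.7 150.2] 0.8 [ 0.5363 -0.3067]
tin [559.9  83.7] 0.31 [ 0.7677 -0.2446]
8.05
```

```bash
python3 -c "
import cv2,numpy as np
a=[cv2.resize(cv2.imread(f'pics/w_{n}.png')[:330],(400,206)) for n in('stand','pad','tin')]
cv2.imwrite('pics/w_all.png',np.vstack(a))"
```

```text
(no output)
```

View pics/w_all.png

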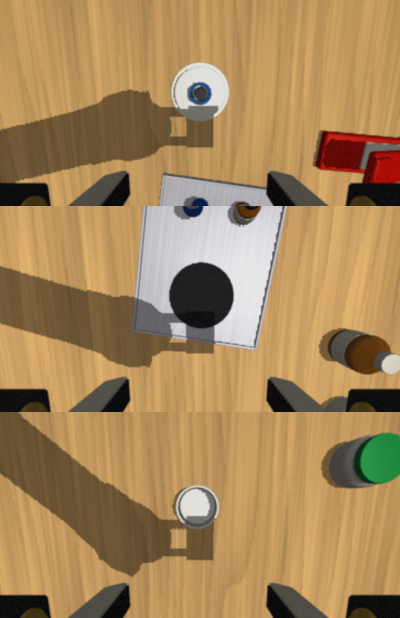

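Run:
```python
from h import *
def ell(im,c,mask,z,near):
    cs_=cv2.findContours(mask.astype(np.uint8),0,1)[0]
    b=[k for k in cs_ if cv2.contourArea(k)>60 and cv2.pointPolygonTest(cv2.convexHull(k),near,True)>-15]
    k=max(b,key=cv2.contourArea);P=np.array([onz(c,p,z) for p in cv2.convexHull(k)[:,0].astype(float)])
    f=least_squares(lambda v:np.hypot(*(P-v[:2]).T)-v[2],[*P.mean(0),.03],loss='soft_l1',f_scale=.001)
    return np.round(f.x,4)
for n in("top","scene","w_pad"):
    im=cv2.imread(f"pics/{n}0.png" if n[0]!='w' else f"pics/{n}.png")[:,:,::-1].astype(int)
    c=camera_params(n) if n[0]!='w' else np.load("w_pad.npy",allow_pickle=True).item()['c']
    print(n,'pad',ell(im,c,im.max(2)<50,.007,tuple(map(float,proj(c,[.52,-.05,.007])[0]))))
for n in("top","scene","w_stand"):
    im=cv2.imread(f"pics/{n}0.png" if n[0]!='w' else f"pics/{n}.png")[:,:,::-1].astype(int)
    c=camera_params(n) if n[0]!='w' else np.load("w_stand.npy",allow_pickle=True).item()['c']
    nr=tuple(map(float,proj(c,[.51,.268,.049])[0]))
    r,g,b=im[...,0],im[...,1],im[...,2]
    print(n,'collar',ell(im,c,(b>r+25),.046,nr))
    m=np.zeros(r.shape,bool);x,y=map(int,nr);m[y-50:y+50,x-50:x+50]=1
    print(n,'foot',ell(im,c,(b>r-20)&m&(r+g+b>200),.004,nr))
c=np.load("w_tin.npy",allow_pickle=True).item()['c'];im=cv2.imread("pics/w_tin.png")
a=np.linspace(0,2*np.pi,60)
def ov(im,c,x,y):
    im=im.copy()
    for rad,z,col in((.03,.05,(0,0,255)),(.027,.05,(0,255,0)),(.03,0,(255,0,0))):
        p=proj(c,np.c_[x+rad*np.cos(a),y+rad*np.sin(a),0*a+z]);cv2.polylines(im,[np.int32(p*16)],True,col,1,cv2.LINE_AA,4)
    return im
o=ov(im,c,.537,-.3065)[90:220,247:387];cv2.imwrite("pics/tin_ov.png",np.hstack([cv2.resize(im[90:220,247:387],None,fx=2.8,fy=2.8),cv2.resize(o,None,fx=2.8,fy=2.8)]))
```

```text
top pad [ 0.5229 -0.0458  0.0486]
scene pad [ 0.5251 -0.046   0.0477]
w_pad pad [ 0.5227 -0.0461  0.0483]Traceback (most recent call last):
  File "<stdin>", line 17, in <module>
  File "<stdin>", line 5, in ell
ValueError: max() iterable argument is empty
```

Run:
```python
from h import *
a=np.linspace(0,2*np.pi,60)
def ov(im,c,x,y,L):
    im=im.copy()
    for rad,z,col in L:
        p=proj(c,np.c_[x+rad*np.cos(a),y+rad*np.sin(a),0*a+z]);cv2.polylines(im,[np.int32(p*16)],True,col,1,cv2.LINE_AA,4)
    return im
for nm,x,y,L in(("tin",.537,-.3065,((.03,.05,(0,0,255)),(.027,.05,(0,255,0)),(.03,0,(255,0,0)))),("stand",.511,.268,((.008,.075,(0,0,255)),(.016,.049,(0,255,0)),(.045,.004,(255,0,0)),(.0375,.027,(255,0,255))))):
    c=np.load(f"w_{nm}.npy",allow_pickle=True).item()['c'];im=cv2.imread(f"pics/w_{nm}.png")
    im=cv2.resize(im,None,fx=3,fy=3,interpolation=cv2.INTER_CUBIC)
    c['camera_matrix']=np.diag([3,3,1])@c['camera_matrix']
    o=ov(im,c,x,y,L);s=np.s_[270:660,755:1150]
    cv2.imwrite(f"pics/{nm}_ov.png",np.hstack([im[s],o[s]]))
```

```text
(no output)
```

View pics/tin_ov.png

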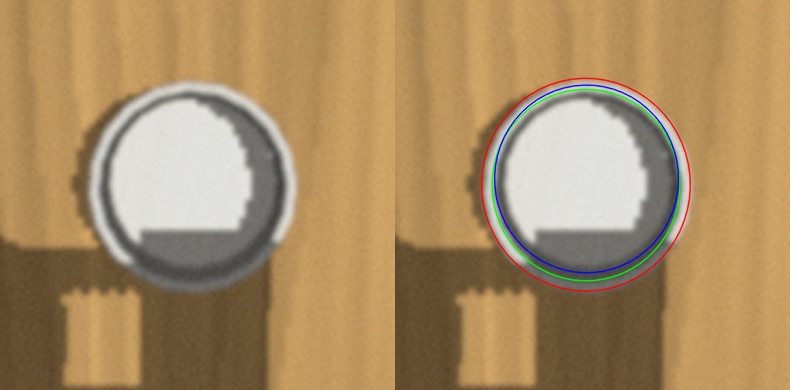

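View pics/stand_ov.png

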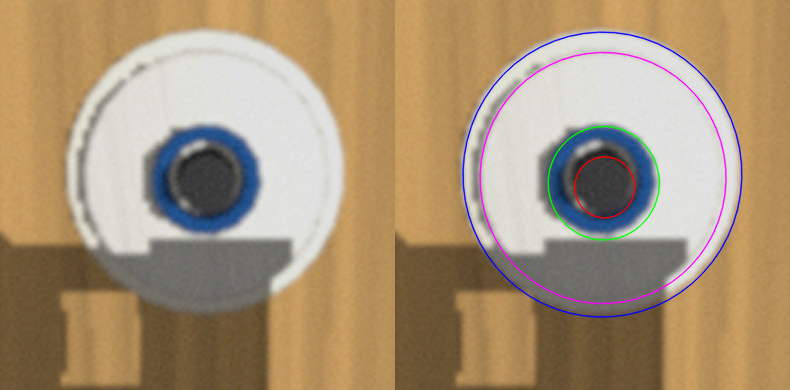

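Run:
```python
from h import *
T=[.5375,-.307];D=down(0)
reach([*T,.12],D); g=servo_line([*T,.022],v=.08,guard=8);print(g,get_state()['ee_pos'])
set_gripper(.5,20);s=get_state();print(s['opening'],s['ee_pos'],s['time'])
servo_line([*T,.12],v=.12);pause(.2);s=get_state();print(s['opening'],s['ft_force'])
Pd=[.5232,-.046]
servo_line([*Pd,.12],v=.2);pause(.2)
g=servo_line([*Pd,.034],v=.1,guard=6)
if not g: g=servo_line([*Pd,.026],v=.02,guard=3)
s=get_state();print(g,s['ee_pos'],s['ft_force'],s['time'])
```

```text
False [ 0.53777637 -0.30713991  0.02249203]
0.6499584949934447 [ 0.53752532 -0.30697293  0.02206722] 10.6667
0.646322929136363 [ 0.00724477 -0.45467219 -2.05696676]
True [ 0.5236806  -0.04586088  0.02866236] [0.6008061  0.13491344 0.86847736] 14.8417
```

Run:
```python
from h import *
Pd=[.5232,-.046];D=down(0)
set_gripper(.85);servo_line([*Pd,.12],v=.12)
v=viewpose([*Pd,.05],0,.25);servo_line(v,v=.2);pause(.3)
c=camera_params("wrist");im=snapshot("wrist");np.save("w_tin2.npy",{'c':c},allow_pickle=True);save("w_tin2",im)
r=place_of("tin","wrist");print([(q['p'],onz(c,q['position'],.007)) for q in r[:1]])
a=np.linspace(0,2*np.pi,60);im=cv2.resize(im[:,:,::-1],None,fx=3,fy=3,interpolation=cv2.INTER_CUBIC)
c['camera_matrix']=np.diag([3,3,1])@c['camera_matrix'];o=im.copy()
for x,y,rad,z,col in((*Pd,.03,.057,(0,0,255)),(*Pd,.027,.057,(0,255,0)),(*Pd,.05,.007,(255,0,255))):
    p=proj(c,np.c_[x+rad*np.cos(a),y+rad*np.sin(a),0*a+z]);cv2.polylines(o,[np.int32(p*16)],True,col,1,cv2.LINE_AA,4)
s=np.s_[255:675,755:1150]
cv2.imwrite("pics/tin2_ov.png",np.hstack([im[s],o[s]]));print(get_state()['time'])
```

```text
[(0.97, array([ 0.52297818, -0.04561912]))]
17.5583
```

View pics/tin2_ov.png

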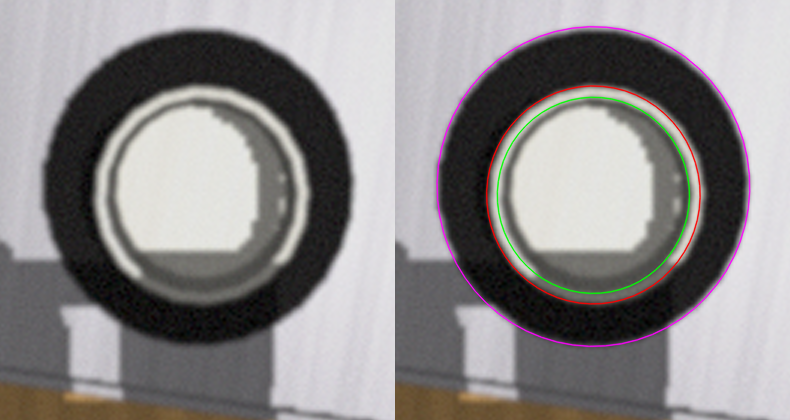

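Run:
```python
from h import *
P=[.510,.2693];D=down(0)
reach(viewpose([*P,.075],0,.2,(317,170)),D);pause(.3)
c=camera_params("wrist");im=snapshot("wrist");save("w_st2",im)
for t,z in(("post_top",.075),("collar",.049)):
    r=place_of(t,"wrist");print(t,[(q['p'],onz(c,q['position'],z)) for q in r[:1]])
a=np.linspace(0,2*np.pi,60);im=cv2.resize(im[:,:,::-1],None,fx=3,fy=3,interpolation=cv2.INTER_CUBIC)
c['camera_matrix']=np.diag([3,3,1])@c['camera_matrix'];o=im.copy()
for rad,z,col in((.008,.075,(0,0,255)),(.016,.049,(0,255,0)),(.0375,.027,(255,0,255)),(.045,.004,(255,0,0))):
    p=proj(c,np.c_[P[0]+rad*np.cos(a),P[1]+rad*np.sin(a),0*a+z]);cv2.polylines(o,[np.int32(p*16)],True,col,1,cv2.LINE_AA,4)
s=np.s_[300:720,755:1150]
cv2.imwrite("pics/st2_ov.png",np.hstack([im[s],o[s]]));print(get_state()['time'])
```

```text
post_top []
collar [(0.89, array([0.51024006, 0.26747111]))]
19.2583
```

View pics/st2_ov.png

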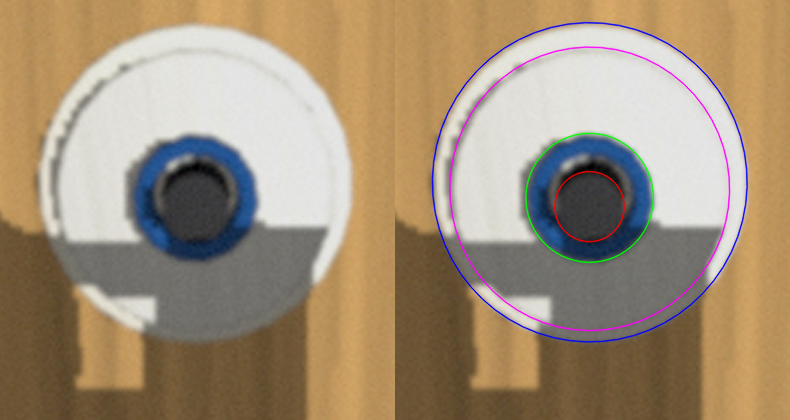

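```bash
python3 - <<'E'
from h import *
P=[.5103,.2696];D=down(0)
reach([*P,.13],D);set_gripper(.5)
g=servo_line([*P,.053],v=.08,guard=6);print(g,get_state()['ee_pos'])
set_gripper(0.0,30);s=get_state();print(s['opening'],s['opening']*93,s['ee_pos'],s['time'])
f0=s['ft_force'][2]
servo_line([*P,.195],v=.12);pause(.2);s=get_state();print(s['opening'],s['ft_force'],f0)
servo_line([.5237,-.046,.195],v=.2);pause(.3);s=get_state();print(s['opening'],s['ee_pos'],s['tool_rot'],s['time'])
for n in("scene","top"):
    c=camera_params(n);im=snapshot(n);save(n+"2",im)
    for t,z in(("collar",.192),("post_top",.218)):
        r=place_of(t,n);print(n,t,[(q['p'],q['position'],onz(c,q['position'],z)) for q in r[:2]])
E
python3 -c "
import cv2,numpy as np
a=cv2.imread('pics/scene2.png')[60:340,180:500];b=cv2.imread('pics/top2.png')[160:440,240:560]
cv2.imwrite('pics/c2.png',cv2.resize(np.hstack([a,b]),(800,350)))"
```

```text
False [0.51060356 0.26967235 0.05341363]
0.16723521441318323 15.55287494042604 [0.51022684 0.2696366  0.05307223] 22.1333
0.16324629088883308 [-0.0779282   0.78072423 -1.30878881] 1.8697189514478851
0.16483269291960656 [ 0.52371835 -0.04557409  0.19496579] [150.83381619  89.99545637 150.87469481] 25.7
scene collar [(0.82, [322.4, 149.1], array([ 0.53224179, -0.04764399]))]
scene post_top [(0.65, [325.4, 134.7], array([ 0.52449681, -0.04864788])), (0.62, [452.4, 322.3], array([0.63580083, 0.32487102]))]
top collar []
top post_top []
```

View pics/c2.png

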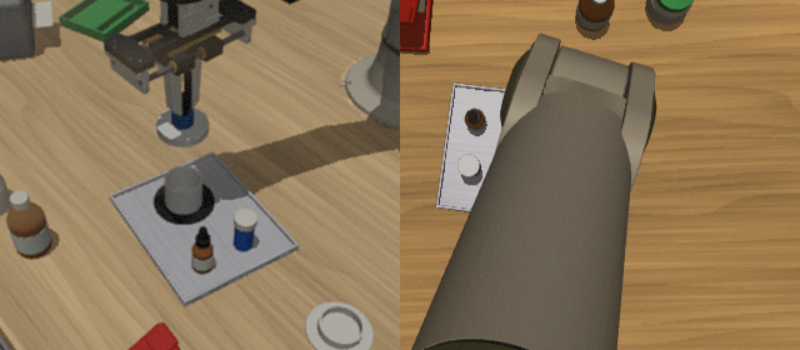

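```bash
python3 - <<'E'
from h import *
P=[.5237,-.046];D=down(0)
g=servo_line([*P,.108],v=.1,guard=6);print(g,get_state()['ee_pos'])
if not g:
    g=servo_line([*P,.086],v=.02,guard=3)
s=get_state();print(g,s['ee_pos'],s['ft_force'],s['time'])
save("scene3",snapshot("scene"))
E
python3 -c "
import cv2
cv2.imwrite('pics/c3.png',cv2.resize(cv2.imread('pics/scene3.png')[100:300,220:440],None,fx=3,fy=3))"
```

```text
False [ 0.52400469 -0.0461349   0.10840593]
True [ 0.52353621 -0.04600162  0.08989465] [-0.28236651 -0.31740604  5.83018808] 27.8583
```

View pics/c3.png

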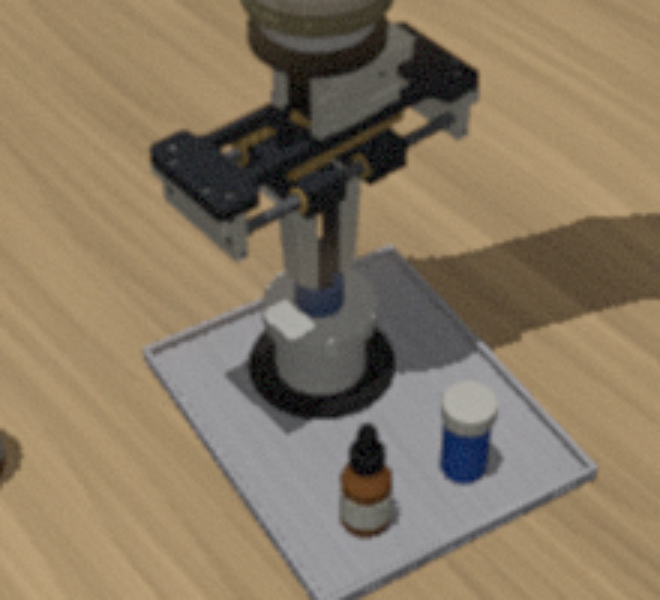

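Run:
```python
from h import *
P=[.5236,-.046];D=down(0)
set_gripper(.6);servo_line([*P,.16],v=.12)
v=viewpose([*P,.112],0,.235,(317,170));servo_line(v,v=.2);pause(.3)
c=camera_params("wrist");im=snapshot("wrist");save("w_l",im)
for t,z in(("post_top",.112),("collar",.086)):
    r=place_of(t,"wrist");print(t,[(q['p'],onz(c,q['position'],z)) for q in r[:1]])
a=np.linspace(0,2*np.pi,60);im=cv2.resize(im[:,:,::-1],None,fx=3,fy=3,interpolation=cv2.INTER_CUBIC)
c['camera_matrix']=np.diag([3,3,1])@c['camera_matrix'];o=im.copy()
for rad,z,col in((.008,.112,(0,0,255)),(.016,.086,(0,255,0)),(.0375,.064,(255,0,255)),(.05,.007,(255,0,0))):
    p=proj(c,np.c_[P[0]+rad*np.cos(a),P[1]+rad*np.sin(a),0*a+z]);cv2.polylines(o,[np.int32(p*16)],True,col,1,cv2.LINE_AA,4)
s=np.s_[320:720,755:1150]
cv2.imwrite("pics/l_ov.png",np.hstack([im[s],o[s]]));print(get_state()['time'])
save("scene4",snapshot("scene"))
```

```text
post_top [(0.79, array([ 0.52348697, -0.0472331 ]))]
collar [(0.61, array([ 0.52234392, -0.04782461]))]
30.5
```

View pics/l_ov.png

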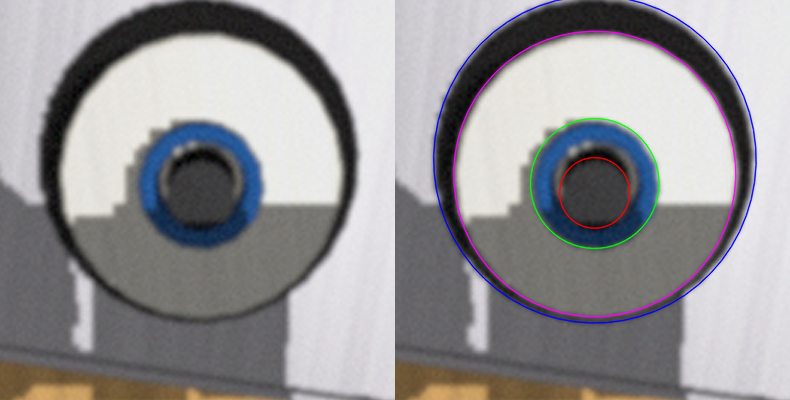

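```bash
python3 - <<'E'
from h import *
P=[.5238,-.0464];D=down(0)
servo_line([*P,.16],v=.15)
g=servo_line([*P,.067],v=.06,guard=5);s=get_state();print(g,s['ee_pos'],s['ft_force'])
set_gripper(.25,30);s=get_state();print(s['opening']*93,s['ee_pos'],s['ft_force'],s['time'])
g=servo_line([*P,.075],v=.02);s=get_state();print(g,s['opening']*93,s['ft_force'])
save("scene5",snapshot("scene"))
E
python3 -c "
import cv2
cv2.imwrite('pics/c5.png',cv2.resize(cv2.imread('pics/scene5.png')[100:300,220:440],None,fx=3,fy=3))"
```

```text
False [ 0.52398413 -0.04637725  0.06729229] [ 0.43368873  0.42971616 -0.07645297]
30.982283266533788 [ 0.52384762 -0.04636091  0.06707397] [-0.0869386   0.83205674  2.25671764] 33.5
False 31.343544175445505 [-0.20965774  0.47596655 -0.75623428]
```

View pics/c5.png

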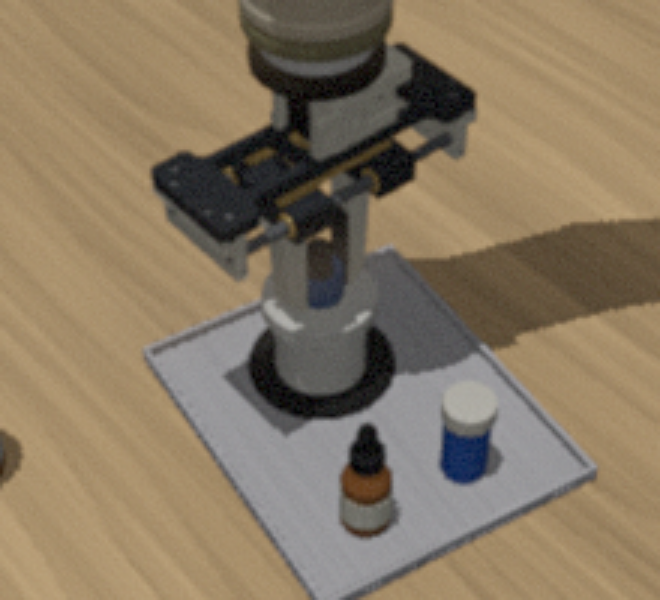

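```bash
python3 - <<'E'
from h import *
P=[.5238,-.0464]
g=servo_line([*P,.150],v=.05);pause(.5);s=get_state();print(g,s['opening']*93,s['ft_force'],s['ee_pos'],s['tool_rot'],s['time'])
save("scene6",snapshot("scene"));save("w6",snapshot("wrist"))
c=camera_params("scene")
for t,z in(("post_top",.112),("collar",.169)):
    r=place_of(t,"scene");print(t,[(q['p'],np.round(q['position']),onz(c,q['position'],z)) for q in r[:1]])
E
python3 -c "
import cv2
cv2.imwrite('pics/c6.png',cv2.resize(cv2.imread('pics/scene6.png')[100:300,220:440],None,fx=3,fy=3))"
```

```text
False 31.13482790118143 [ 0.24474689 -0.13061651 -0.98478096] [ 0.5238146  -0.04641518  0.14999321] [-179.90013285   89.91808713 -179.89005044] 36.25
post_top [(0.62, array([323., 178.]), array([ 0.52282384, -0.06016226]))]
collar [(0.93, array([323., 159.]), array([ 0.53146217, -0.04798985]))]
```

View pics/c6.png

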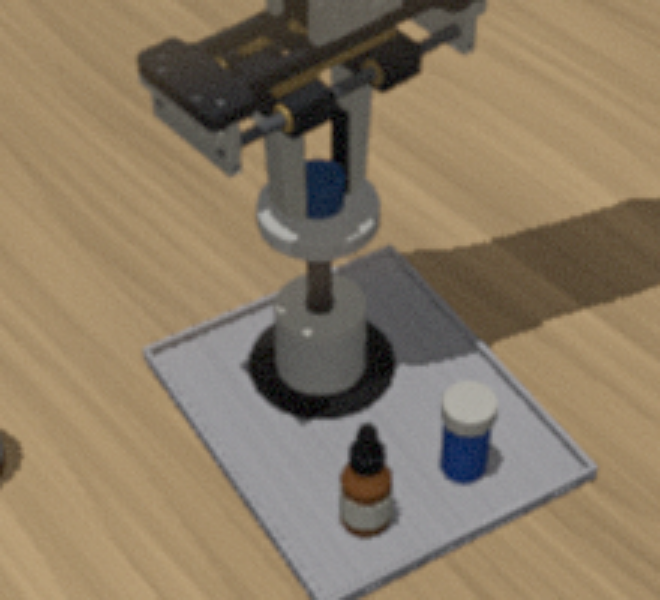

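View pics/w6.png

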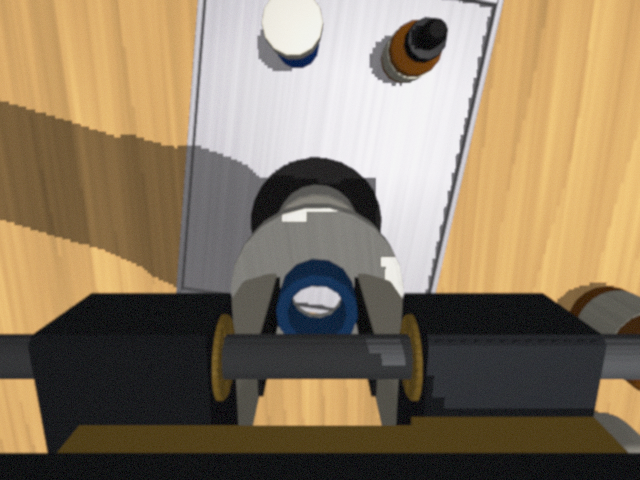

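Run:
```python
from h import *
a=np.linspace(0,2*np.pi,80);P=[.5238,-.0464]
def dr(f,c,k,s,out):
    im=cv2.resize(cv2.imread(f),None,fx=k,fy=k,interpolation=cv2.INTER_CUBIC);c=dict(c);c['camera_matrix']=np.diag([k,k,1])@c['camera_matrix'];o=im.copy()
    for rad,z,col in((.0375,.147,(0,0,255)),(.0375,.134,(0,200,255)),(.016,.169,(0,255,0)),(.008,.112,(0,255,255)),(.03,.061,(255,0,255)),(.03,.057,(255,0,255)),(.03,.007,(255,0,0))):
        p=proj(c,np.c_[P[0]+rad*np.cos(a),P[1]+rad*np.sin(a),0*a+z]);cv2.polylines(o,[np.int32(p*16)],True,col,1,cv2.LINE_AA,4)
    cv2.imwrite(out,np.hstack([im[s],o[s]]))
dr("pics/scene6.png",camera_params("scene"),6,np.s_[870:1440,1740:2130],"pics/ov6.png")
dr("pics/w6.png",camera_params("wrist"),2,np.s_[280:800,440:840],"pics/ov6w.png")
```

```text
(no output)
```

View pics/ov6.png

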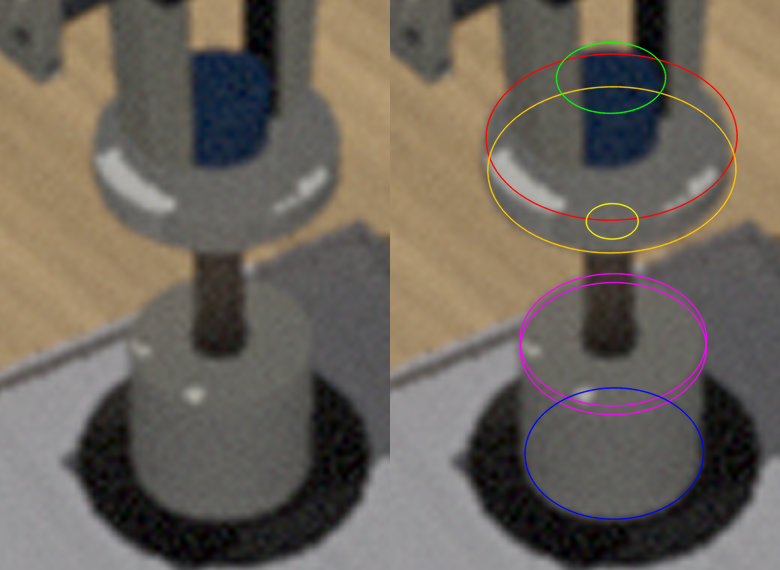

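View pics/ov6w.png

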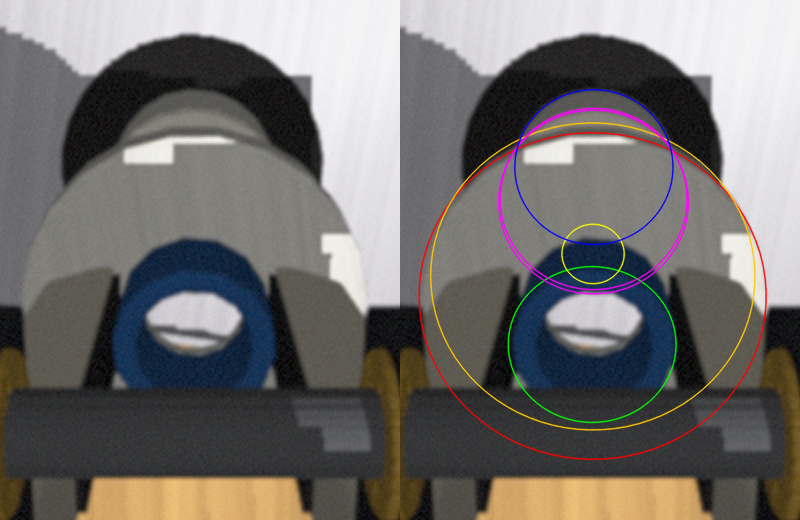

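Run:
```python
from h import *
print(sign_off(),get_state()['time'])
```

```text
the job is handed in; nothing more can be done
the job is handed in; nothing more can be done
```

I carried out the whole job in order and handed it in at about 36 s of the 69 s allowed. I had no reports of a collision or a drop along the way.

- **Tin:** I set it upright on the black pad. A wrist-camera check with the known sizes drawn over it showed it within about 1 mm of the pad's centre.
- **Lids onto the tin:** I lifted both lids off the stand by the knob post and lowered them together. They met the rim with the tool tip at z = 0.090 m, exactly where it should be when seated, and I let go there.
- **Outer lid:** I gripped the blue collar and lifted 83 mm. The force changed by about 0.7–0.9 N, which fits the outer lid alone (about 70 g). The grip held at about 31 mm on the 32 mm collar.

**Last checks:** The scene picture shows the outer lid level, straight above the tin, with its skirt about 22 mm above the post top. The inner lid is seated on the tin, and the dropper bottle and vial stand where they were. I did not measure the jar, the amber bottle or the pill splitter again after the work, but the arm stayed well away from them.

**One disagreement:** In the last scene picture the detector put the post top about 14 mm and the collar about 8 mm from where they should be. The post top was behind the lid and the collar partly behind a finger, so I relied on the size overlays, which matched.

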